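Clip the drilling template into the holding fixture

TASK

Push the plywood template along the bench into the holding fixture, so that its front edge lifts the sprung steel clip and slides under it, until the template sits square and flush against the stop block. Keep it flat on the bench all the way, do not touch the clip with the robot, leave the upright wooden bench dog where it stands, and finally let go with the clip pressing on the template.

Things in the scene. Friction and masses are not known exactly. Their poses are not given: they have to be found in the camera images.
- template: loose flat plywood plate, 100 (x) by 96 (y) by 10 mm, about 0.09 kg, too wide to grasp across, lying flat on the bench before the fixture's mouth, roughly facing it. Origin at the centre of its underside, x towards its front edge (the end that goes in first), z up; rear edge at x = -50 mm. Two 14 mm drill holes near the rear edge (x = -30, y = +-26 mm).
- front_edge (a point): middle of the template's front edge, at half its thickness (5 mm above its underside), 50 mm ahead of its origin.
- fixture: pale wooden holding fixture screwed to the bench: a stop block 166 mm wide, 32 deep, 18 high, with two side fences 16 mm high on its front. Origin on the bench at the foot of the middle of the block's front face; x points into the block, level, the way the template is pushed; y left, z up. A seated template has its origin at x = -50, y = 0 and its x axis along the fixture's.
- clip (a joint): angle of the sprung steel clip, rad: 0 down at rest, grows as it lifts (to 0.6); about 0.1 with the 10 mm template under it. A template pushed flat along the bench against the lip lifts the clip by itself, for about 5 to 10 N; the spring presses down with about 5 N. 60 mm wide, centred on the fixture's x axis; hinge pin 26 mm above the bench, 16 mm behind the stop face.
- bench_dog: small upright wooden bench dog, 29 mm across, 65 mm high; origin at the centre of its underside.
- mouth (a point): middle of the fixture's mouth, on the bench at fixture x = -92, y = 0 mm. The waxed fences are 109 mm apart from the stop to x = -50 mm; the throat there is 106 mm wide (5 mm of play each side of the template); from the throat they flare to about 132 mm apart at the mouth, so they centre a square template entering up to 15 mm off.
- clip_nose (a point): middle of the clip's round nose (4 mm radius, moves with the clip), at fixture x = -46 mm and 8 mm above the bench at rest (its underside 4 mm above the bench). Before it a polished lip rises at about 25 degrees to 26 mm above the bench at fixture x = -82 mm.
Not all that is in view belongs to the job. Of the things that look like the template, the larger one is meant.

How it is judged (in metres and radians):
On the way, in this order (a step that is already met when the one before it is completed fails the run):
1. the template's front edge is in the mouth against the clip and has lifted it (value of joint clip above 0.03 rad and contact force between template and clip above 0.3 N and x of front_edge in the frame of fixture below -0.02 m), for 0.04 s.
2. the template is home against the stop under the clip (x of front_edge in the frame of fixture above -0.005 m and value of joint clip above 0.05 rad), for 0.1 s.
At the end, for the whole second after the job is handed in: The template lies flat on the bench between the fences, its front edge within 5 mm of the stop face and within 9 mm of its middle, square to it within 0.07 rad (4 degrees), at rest, with the clip lifted onto it (clip angle 0.05 to 0.16 rad) and pressing on it with over 1 N (all of step 2 and x of front_edge in the frame of fixture below 0.004 m and y of front_edge in the frame of fixture between -0.009 and 0.009 m and angle between the x axis of template and the x axis of fixture, either way round below 0.07 rad and angle between template's own z axis and vertical below 0.05 rad and value of joint clip below 0.16 rad and contact force between template and clip above 1 N and height (world z) of front_edge below 0.01 m and linear speed of template below 0.01 m/s); the robot touches nothing.
It fails at once if the robot presses or lifts the clip itself (contact force between any of the arm, the fingers and clip above 1 N).
It fails at once if the template is lifted or tipped off the bench (angle between template's own z axis and vertical above 0.2 rad or height (world z) of template above 0.02 m).
It fails at once if the bench dog is moved by more than 30 mm (distance of bench_dog from where it was at the start of the episode above 0.03 m).
It also fails if it takes over 56 s, if anything falls off the work surface, if the arm or the gripper's body presses on something with over 40 N, if the wrist force passes 120 N, or if a joint passes its speed limit or range.

ROBOT

A 7-joint arm with a two-finger parallel gripper is mounted at the origin on the work surface; the furniture and walls round the work are solid. World frame = base frame: x ahead of the robot, y to its left, z up, the work surface at z = 0. Lengths are in m, angles in degrees, forces in N, time in s.
With the tool pointing down it reaches from about 0.35 to 0.9 m from the base axis. Payload 8.1 kg.
Tool frame: the origin (TCP) lies between the finger pads; the fingertips stand 25 mm ahead of it and the grasp point (between the pads) lies 6 mm ahead of it; z points along the fingers, y is the line along which they close (so a half turn about z gives the same grasp; the last joint's range is limited). The gripper opens to 92 mm and grips with 3 to 60 N. Pads are 19 mm wide; open, the fingers measure 130 mm over their backs; the gripper's body (75 mm by 190 mm) begins 47 mm behind the grasp point.
Start: joints at [69.58, 24.895, 1.432, 90.138, -0.665, 64.973, -4.303], TCP at [0.157, -0.605, 0.252] pointing down, gripper open.
Joint ranges: [-149.89, 149.89], [-25.12, 119.58], [-72.63, 75.52], [4.76, 147.25], [-75.54, 255.54], [6.69, 114.76], [-157.13, 157.13]. Speed limits (degrees/s): [127.2, 127.2, 172.46, 172.46, 180, 180, 180].

INTERFACE

Orientations are given as a 3x3 rotation matrix whose columns are the frame's x, y, z axes.
In Python, from cell import ctrl gives the robot as it stands.
- The arm moves only by the shell command python3 -m jog 'ROWS' [FORCE]. ROWS is JSON, a list of rows, each an object with "dr": the turn, a rotation vector about the tool's x, y, z in degrees, a list of three; "travel": the shift along the tool's x, y, z in units of 25 mm (1.0 is 25 mm), a list of three; "grip": the opening, from 0 (shut) to 1 (fully open). A call has 1 to 8 rows; each row is the pose to reach, as a shift and turn from the pose commanded when the call began, along the tool's axes at that moment; what a row does not reach only later rows make up. A row lasts 1/10 s, in which the tool goes at most 50 mm and 8.59 degrees, less where a joint would pass 70% of its speed; a pose out of reach is approached as far as the arm can. A call with a gripper value outside its range is refused whole. The fingers move at their own pace and stop on an object; FORCE is the grip in N (left out, the last holds). Time passes only in rows, so rows that repeat a pose let the fingers close. It gives the time, the measured TCP pose, the force, the opening and the grip force at its end, in the units of the state.
- ctrl.sense(): the state, without advancing time (a new reading comes with each control period).
- ctrl.snapshot(name): name is "side" or "top"; returns the picture (400x640x3 uint8, red, green, blue); there is no depth.
- ctrl.calibration(name): a dict with "K" (3x3 intrinsics, pixels), "k1" (the pictures are not rectified: a ray, as slopes to the right and down, at radius r is drawn at 1 + k1 r^2 times it, then the intrinsics apply), "T" (4x4, takes a point from camera to world coordinates). Camera axes: x right, y down, z forward; pixel columns grow to the right and rows downward; lengths in m; the calibration is good to about 2 mm. A picture is of the moment at which its call begins. calibration takes no time and is no camera call.
- ctrl.finish_job(): hands the job in; it is judged then, once.
Trained networks look in the newest picture that a camera, given by its name, has taken for a name from the list of things; names that differ only in an ending like _2 or _b are one class to them, and where a whole thing is asked for, a point or a joint stands for the part that bears it (a point fixed in the world has none). Each returns a list of dicts, best first, with "conf" (0 to 1); they miss things now and then, are a little off and sometimes report something else, mostly with a low value. They report only what shows in the picture. A call takes as long as a camera call. They do not tell look-alikes from the thing itself.
- ctrl.cut_out(camera, thing): "pixels" (400x640 bool, what is visible of it) and "bbox" ([left, top, width, height] in pixels, round what is visible of it).
The state is a dict: "time_s": time; "q": joint angles; "joint_vel": joint speeds; "joint_efforts": joint torques, N m; "eef_pos": TCP position; "eef_rot": TCP orientation; "force": force on the tool from outside, world axes, zero at the start; "wrist_torque": the same for the moment, N m; "finger_gap": opening from 0.0 (shut) to 1.0 (fully open); "finger_force": force on a finger pad.
Only numpy, scipy, OpenCV 4.12 (cv2) and the standard library are available. Lean on these libraries where they do the work, as an engineer would, in place of code of your own. Each camera call takes 0.05 s, during which the arm holds its last target. There are 200 camera calls.

## Working session

There is one attempt and no reset: what is moved stays moved. The work goes in short steps, Python scripts to look and compute and a shell command to move; the robot and the scene stay as the last step left them, time stands still between calls to the robot, and variables do not carry over. Pictures are saved under pics/ and viewed, at most 10 in all, crops included, and the job is handed in when it is done.

```bash
ls; mkdir -p pics
cat > h.py <<'E'
import numpy as np, cv2
from cell import ctrl
def cal(n):
    c=ctrl.calibration(n); return np.array(c["K"]),c["k1"],np.array(c["T"])
def toworld(n,px,z):
    K,k1,T=cal(n); px=np.array(px,float).reshape(-1,1,2)
    u=cv2.undistortPoints(px,K,np.array([k1,0,0,0,0.]))[:,0]
    d=np.c_[u,np.ones(len(u))]@T[:3,:3].T; o=T[:3,3]
    return o+d*((z-o[2])/d[:,2])[:,None]
def topix(n,P):
    K,k1,T=cal(n); Ti=np.linalg.inv(T)
    return cv2.projectPoints(np.array(P,float).reshape(-1,3),cv2.Rodrigues(Ti[:3,:3])[0],Ti[:3,3],K,np.array([k1,0,0,0,0.]))[0][:,0]
E
python3 - <<'E'
from h import *
np.set_printoptions(precision=4,suppress=True)
ims={}
for n in("top","side"):
    im=ctrl.snapshot(n); ims[n]=im; cv2.imwrite(f"pics/{n}0.png",im[:,:,::-1]); print(n,cal(n)[2])
    for t in("template","fixture","bench_dog","clip"):
        for r in ctrl.cut_out(n,t):
            m=r["pixels"].astype(np.uint8)
            c,_=cv2.findContours(m,0,2); c=max(c,key=cv2.contourArea)
            b=cv2.minAreaRect(c); print(n,t,r["conf"],r["bbox"],m.sum(),np.array2string(toworld(n,cv2.boxPoints(b),0.01 if t=="template" else .018 if t=="fixture" else 0.026 if t=="clip" else .065)[:,:2]).replace("\n",""))
s=ctrl.sense();print(s["time_s"],s["eef_pos"],s["eef_rot"],s["force"],s["finger_gap"])
E
```

```text
pics
top [[-0.0147 -0.9978  0.0651  0.5246]
 [-0.9999  0.0147  0.0006 -0.1108]
 [-0.0016 -0.0651 -0.9979  1.2442]
 [ 0.      0.      0.      1.    ]]
top template 0.88 [391.9, 214.0, 38.6, 33.7] 783 [[ 0.5084 -0.2865] [ 0.5641 -0.3256] [ 0.5224 -0.3863] [ 0.4667 -0.3469]]
top template 0.82 [308.0, 206.7, 53.7, 55.0] 1623 [[ 0.5249 -0.0906] [ 0.5843 -0.1672] [ 0.5017 -0.2311] [ 0.4427 -0.1545]]
top fixture 0.66 [265.4, 146.9, 81.9, 77.8] 2358 [[ 0.6247  0.0184] [ 0.7256 -0.1164] [ 0.6244 -0.1908] [ 0.5246 -0.0565]]
top clip 0.92 [284.8, 160.8, 43.8, 52.8] 1124 [[ 0.6486 -0.03  ] [ 0.6858 -0.0808] [ 0.5979 -0.1444] [ 0.5611 -0.0938]]
side [[-0.9993  0.0293 -0.0226  0.5944]
 [ 0.0348  0.5389 -0.8417  0.6962]
 [-0.0125 -0.8419 -0.5395  0.5507]
 [ 0.      0.      0.      1.    ]]
side template 0.86 [310.5, 143.0, 40.0, 21.9] 503 [[ 0.5627 -0.3035] [ 0.5493 -0.3929] [ 0.4678 -0.3441] [ 0.4859 -0.2603]]
side template 0.71 [306.3, 171.3, 63.6, 43.8] 1476 [[ 0.5817 -0.1653] [ 0.4598 -0.2709] [ 0.443  -0.1373] [ 0.5549 -0.0518]]
side fixture 0.8 [236.1, 181.8, 98.4, 71.0] 3181 [[ 0.7236 -0.1001] [ 0.6557 -0.2761] [ 0.5211 -0.0453] [ 0.5938  0.0775]]
side bench_dog 0.67 [240.2, 271.2, 17.3, 35.2] 494 [[0.6827 0.1388] [0.656  0.1399] [0.6522 0.2174] [0.6766 0.2164]]
side clip 0.65 [252.7, 192.9, 65.3, 31.7] 1065 [[ 0.6817 -0.0883] [ 0.5709 -0.1579] [ 0.5563 -0.0634] [ 0.6596 -0.0042]]
side clip 0.4 [232.7, 188.1, 101.0, 62.7] 3074 [[ 0.721  -0.0906] [ 0.6515 -0.2614] [ 0.525  -0.0348] [ 0.598   0.0844]]
0.5 [ 0.1569 -0.605   0.2517] [[ 0.968   0.251  -0.    ]
 [ 0.251  -0.968   0.0001]
 [ 0.     -0.0001 -1.    ]] [-0.3301 -0.3295 -0.2879] 1.0035002208884396
```

Run:
```python
import cv2
a=cv2.imread("pics/top0.png");b=cv2.imread("pics/side0.png")
cv2.imwrite("pics/c1.png",cv2.resize(a[125:275,240:440],None,fx=4,fy=4,interpolation=2))
```

```text
(no output)
```

View pics/side0.png

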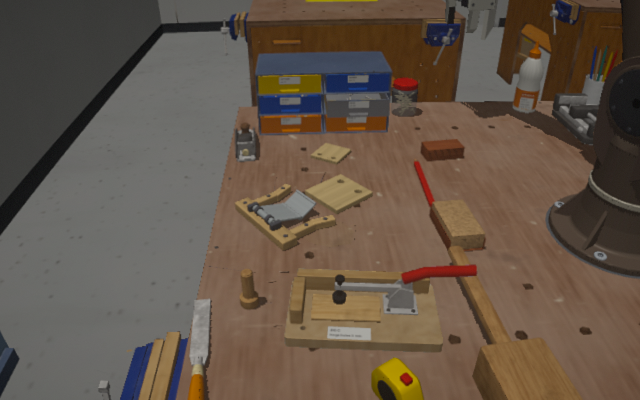

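View pics/c1.png

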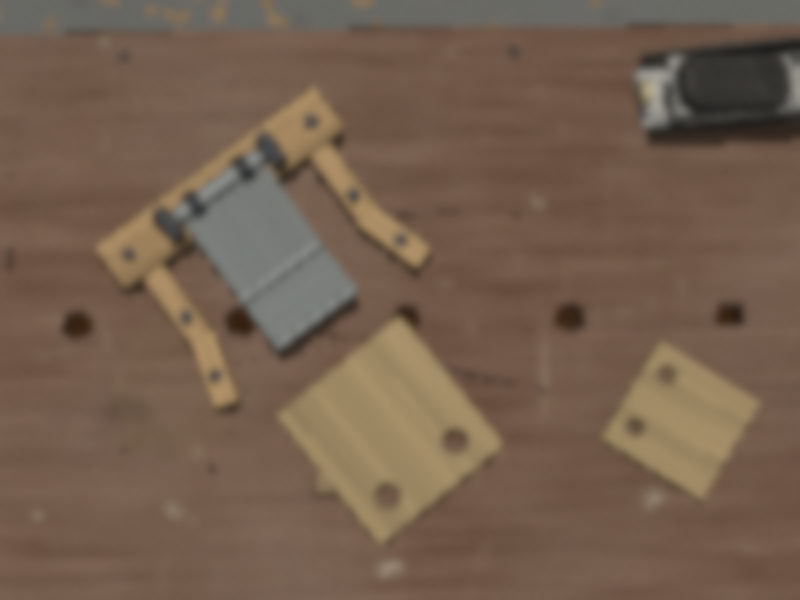

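The bigger plate (top px 338,233; 100 mm, holes away from the fixture) is the template; the smaller one (411,230) is the look-alike. The enlarged crop confirms this: the fixture is at the upper left, with its mouth facing the larger plate. The dog is at side px (249,290), clear of the path.

```bash
cat >> h.py <<'E'
from scipy.optimize import least_squares
def model(p,P):
    c,s=np.cos(p[2]),np.sin(p[2]); P=np.array(P,float)
    return np.c_[p[0]+c*P[:,0]-s*P[:,1],p[1]+s*P[:,0]+c*P[:,1],P[:,2]]
def fit(obs,p0):  # obs: list of (cam, modelpts, px)
    f=lambda p:np.concatenate([(topix(n,model(p,P))-px).ravel() for n,P,px in obs])
    r=least_squares(f,p0,loss="soft_l1"); return r.x,np.abs(r.fun).round(1)
TB=[(50,48,10),(50,-48,10),(-50,-48,10),(-50,48,10)]
def tmpl(n="top"):
    """template pose from silhouette overlap: compare mask moments/corners"""
    ctrl.snapshot(n); rs=ctrl.cut_out(n,"template"); r=max(rs,key=lambda r:r["pixels"].sum())
    c,_=cv2.findContours(r["pixels"].astype(np.uint8),0,1); c=max(c,key=cv2.contourArea)
    return c[:,0].astype(float),r
E
python3 - <<'E'
from h import *
np.set_printoptions(precision=4,suppress=True)
cr=lambda L:np.array(L,float)/4+[240,125]-.375
A=lambda L:np.array(L)/1000.
F=[(0,83,18),(32,83,18),(32,-83,18),(0,-83,18)]
ff,r=fit([("top",A(F),cr([(127,290),(95,247),(315,88),(343,128)]))],[.63,-.09,.6]);print("fix",ff,np.degrees(ff[2]),r)
t,r=fit([("top",A(TB),cr([(277,413),(402,317),(503,443),(382,545)]))],[.51,-.16,.6]);print("tem",t,np.degrees(t[2]),r)
print(toworld("top",cr([(277,413),(402,317),(503,443),(382,545)]),.01)[:,:2])
c,s=np.cos(ff[2]),np.sin(ff[2]);R=np.array([[c,s],[-s,c]])
print("tem in fix",R@(t[:2]-ff[:2]), "mouth fence px world", (toworld("top",cr([(225,408),(424,262)]),.016)[:,:2]-ff[:2])@R.T, "hole",(toworld("top",cr([(387,495),(455,440)]),.01)[:,:2]-ff[:2])@R.T)
print("side proj fix",topix("side",model(ff,A(F))),"tem",topix("side",model(t,A(TB))))
E
```

```text
fix [ 0.6462 -0.0699  0.622 ] 35.640407707341765 [0.5 0.2 0.3 0.3 0.1 0.6 0.9 0. ]
tem [ 0.5124 -0.1614  0.6597] 37.798821192951735 [0.  0.3 0.2 0.5 0.5 0.3 0.3 0.2]
[[ 0.5233 -0.0928]
 [ 0.5801 -0.1691]
 [ 0.5031 -0.2288]
 [ 0.443  -0.1548]]
tem in fix [-0.1621  0.0037] mouth fence px world [[-0.0923  0.0763]
 [-0.0929 -0.0721]] hole [[-0.1923  0.0292]
 [-0.1901 -0.0235]]
side proj fix [[296.7889 235.5806]
 [281.964  242.563 ]
 [233.4064 201.4272]
 [247.2997 195.9006]] tem [[335.2326 209.2504]
 [303.7534 189.3376]
 [339.4713 173.2972]
 [371.4226 191.1643]]
```

Run:
```python
import cv2
b=cv2.imread("pics/side0.png")
cv2.imwrite("pics/c2.png",cv2.resize(b[130:255,220:380],None,fx=4.8,fy=4.8,interpolation=2))
```

```text
(no output)
```

View pics/c2.png

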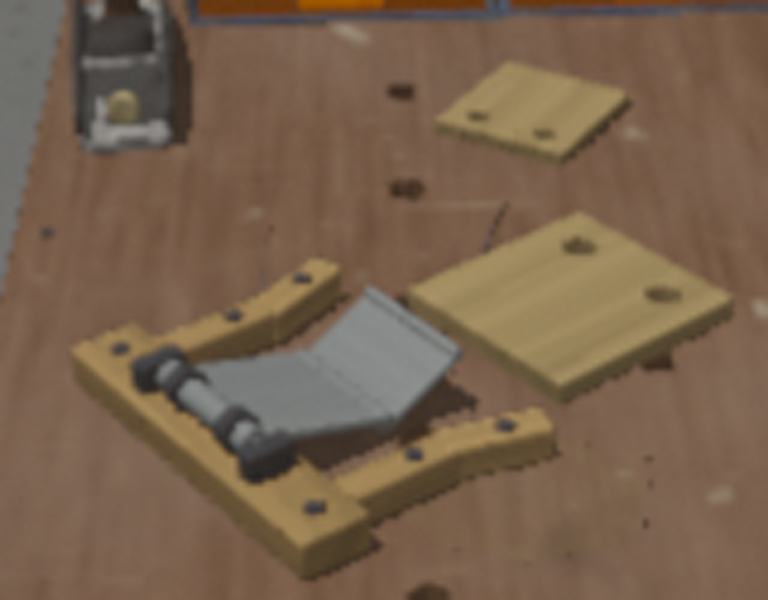

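The side crop agrees with the fitted poses to about 2 px: the template's left corner is at (305,191) and its bottom corner at (338,212). It is nearly square to the mouth, about 2° and 4 mm off. Next I check the clutter near the approach and work out the move.

Run:
```python
from h import *
np.set_printoptions(precision=4,suppress=True)
print("mallet/handle/brick",toworld("side",[(430,205),(465,247),(484,240),(418,165),(432,203),(421,155)],.03)[:,:2])
a=np.radians(35.6);F=np.array([.6462,-.0699]);Rf=np.array([[np.cos(a),-np.sin(a)],[np.sin(a),np.cos(a)]])
s=ctrl.sense();p=np.array(s["eef_pos"]);R=np.array(s["eef_rot"])
g=np.r_[F+Rf@[-.250,.002],.029];print(g)
Rg=np.c_[[np.cos(a),np.sin(a),0],[np.sin(a),-np.cos(a),0],[0,0,-1]]
print("travel",R.T@(g-p)/.025,"dr",np.degrees(cv2.Rodrigues(R.T@Rg)[0].ravel()))
```

```text
mallet/handle/brick [[ 0.3453 -0.068 ]
 [ 0.3164  0.0604]
 [ 0.2777  0.0436]
 [ 0.334  -0.222 ]
 [ 0.3398 -0.0745]
 [ 0.3172 -0.2667]]
[ 0.4418 -0.2138  0.029 ]
travel [ 14.9564 -12.2852   8.9088] dr [ -0.0032  -0.0011 -21.0639]
```

```bash
python3 -m jog '[{"dr":[0,0,-5],"travel":[1.5,-1.23,0],"grip":0.55},{"dr":[0,0,-10],"travel":[3,-2.46,0],"grip":0.55},{"dr":[0,0,-15],"travel":[4.5,-3.7,0],"grip":0.55},{"dr":[0,0,-21.06],"travel":[6,-4.93,0],"grip":0.55},{"dr":[0,0,-21.06],"travel":[7.5,-6.16,0],"grip":0.55},{"dr":[0,0,-21.06],"travel":[9,-7.4,0],"grip":0.55},{"dr":[0,0,-21.06],"travel":[10.5,-8.63,0],"grip":0.55},{"dr":[0,0,-21.06],"travel":[12,-9.86,0],"grip":0.55}]'
python3 - <<'E'
from h import *
np.set_printoptions(precision=4,suppress=True)
a=np.radians(35.6);s=ctrl.sense();p=np.array(s["eef_pos"]);R=np.array(s["eef_rot"])
Rg=np.c_[[np.cos(a),np.sin(a),0],[np.sin(a),-np.cos(a),0],[0,0,-1]]
print(p,R.T@(np.array([.4418,-.2138,.029])-p)/.025,np.degrees(cv2.Rodrigues(R.T@Rg)[0].ravel()))
E
```

```text
time_s: 1.3
eef_pos: [0.3863, -0.2895, 0.2521]
eef_rot: [[0.813, 0.582, 0.001], [0.582, -0.813, -0.001], [0.0, 0.001, -1.0]]
force: [1.2, -0.3, -0.5]
finger_gap: 0.55
finger_force: 0.0
[ 0.3863 -0.2895  0.2521] [ 3.5658 -1.1792  8.9235] [ 0.0561 -0.0085 -0.0188]
```

```bash
python3 -m jog '[{"dr":[0,0,0],"travel":[1.5,-0.5,0],"grip":0.55},{"dr":[0,0,0],"travel":[3.0,-1.0,1],"grip":0.55},{"dr":[0,0,0],"travel":[3.4,-1.15,2.5],"grip":0.55},{"dr":[0,0,0],"travel":[3.4,-1.15,4],"grip":0.55},{"dr":[0,0,0],"travel":[3.4,-1.15,5.5],"grip":0.55},{"dr":[0,0,0],"travel":[3.4,-1.15,7],"grip":0.55},{"dr":[0,0,0],"travel":[3.4,-1.15,8],"grip":0.55},{"dr":[0,0,0],"travel":[3.4,-1.15,8]}]'
python3 - <<'E'
from h import *
np.set_printoptions(precision=4,suppress=True)
a=np.radians(35.6);s=ctrl.sense();p=np.array(s["eef_pos"]);R=np.array(s["eef_rot"])
Rg=np.c_[[np.cos(a),np.sin(a),0],[np.sin(a),-np.cos(a),0],[0,0,-1]]
print(R.T@(np.array([.4418,-.2138,.029])-p)/.025,np.degrees(cv2.Rodrigues(R.T@Rg)[0].ravel()))
im=ctrl.snapshot("top");cv2.imwrite("pics/t1.png",cv2.resize(im[125:275,240:440],None,fx=4,fy=4,interpolation=2)[:,:,::-1])
im=ctrl.snapshot("side");cv2.imwrite("pics/s1.png",cv2.resize(im[110:260,220:420],None,fx=4,fy=4,interpolation=2)[:,:,::-1])
E
```

```text
[ 3.5658 -1.1792  8.9235] [ 0.0561 -0.0085 -0.0188]invalid input
```

View pics/s1.png

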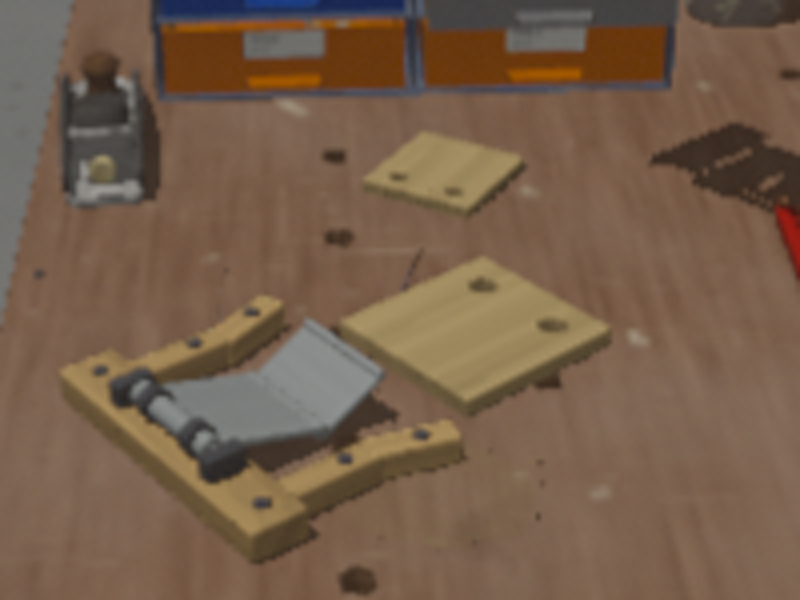

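The last row left out "grip", so the whole call was refused and nothing moved; the picture shows the scene unchanged. I'll send it again.

```bash
python3 -m jog '[{"dr":[0,0,0],"travel":[1.5,-0.5,0],"grip":0.55},{"dr":[0,0,0],"travel":[3.0,-1.0,1],"grip":0.55},{"dr":[0,0,0],"travel":[3.4,-1.15,2.5],"grip":0.55},{"dr":[0,0,0],"travel":[3.4,-1.15,4],"grip":0.55},{"dr":[0,0,0],"travel":[3.4,-1.15,5.5],"grip":0.55},{"dr":[0,0,0],"travel":[3.4,-1.15,7],"grip":0.55},{"dr":[0,0,0],"travel":[3.4,-1.15,8],"grip":0.55},{"dr":[0,0,0],"travel":[3.4,-1.15,8],"grip":0.55}]'
cat > st.py <<'E'
from h import *
np.set_printoptions(precision=4,suppress=True)
a=np.radians(35.6);s=ctrl.sense();p=np.array(s["eef_pos"]);R=np.array(s["eef_rot"])
Rf=np.array([[np.cos(a),-np.sin(a)],[np.sin(a),np.cos(a)]])
Rg=np.c_[[np.cos(a),np.sin(a),0],[np.sin(a),-np.cos(a),0],[0,0,-1]]
print("tcp in fix",Rf.T@(p[:2]-[.6462,-.0699]),"z",p[2],"force fix",Rf.T@np.array(s["force"])[:2],s["force"][2],"rot err",np.degrees(cv2.Rodrigues(R.T@Rg)[0].ravel()))
E
python3 st.py
python3 - <<'E'
from h import *
im=ctrl.snapshot("side");cv2.imwrite("pics/s2.png",cv2.resize(im[110:260,220:420],None,fx=4,fy=4,interpolation=2)[:,:,::-1])
E
```

```text
time_s: 2.2
eef_pos: [0.4357, -0.2179, 0.049]
eef_rot: [[0.813, 0.582, -0.005], [0.582, -0.813, 0.002], [-0.003, -0.005, -1.0]]
force: [0.1, 0.5, 0.8]
finger_gap: 0.553
finger_force: 0.0
tcp in fix [-0.2573  0.0022] z 0.04904690084780345 force fix [0.3368 0.3371] 0.8355372708658808 rot err [-0.2661  0.1809 -0.0049]
```

View pics/s2.png

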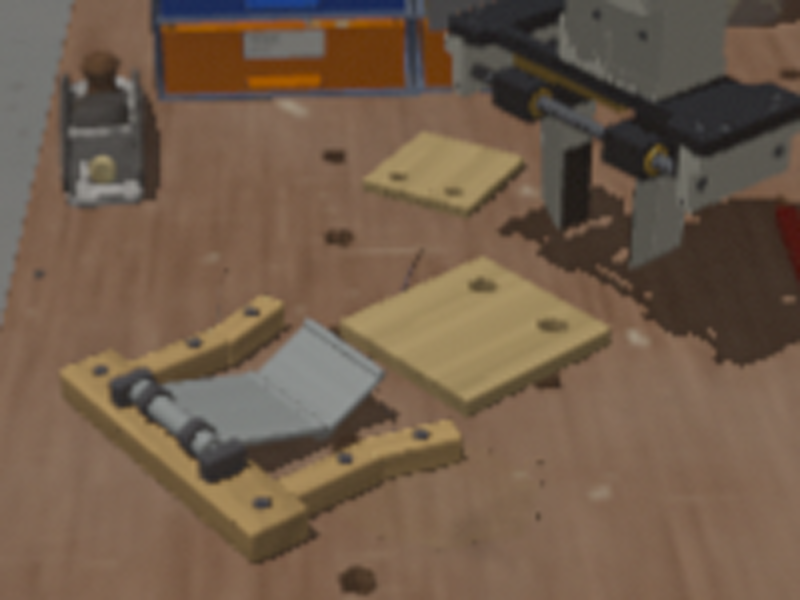

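The fingers stand square behind the template's rear edge, with their tips near crop (565,225) and (640,265). I'll lower and approach.

```bash
python3 -m jog '[{"dr":[0,0,0],"travel":[0,0,0.4],"grip":0.55},{"dr":[0,0,0],"travel":[0,0,0.78],"grip":0.55},{"dr":[0,0,0],"travel":[0.4,0,0.78],"grip":0.55},{"dr":[0,0,0],"travel":[0.8,0,0.78],"grip":0.55},{"dr":[0,0,0],"travel":[1.2,0,0.78],"grip":0.55},{"dr":[0,0,0],"travel":[1.2,0,0.78],"grip":0.55}]'; python3 st.py
```

```text
time_s: 2.85
eef_pos: [0.4645, -0.1993, 0.0328]
eef_rot: [[0.812, 0.584, 0.002], [0.584, -0.812, 0.0], [0.002, 0.001, -1.0]]
force: [0.4, -0.3, -0.8]
finger_gap: 0.548
finger_force: 0.0
tcp in fix [-0.223   0.0006] z 0.03280492009061787 force fix [ 0.1389 -0.4333] -0.8437326437087194 rot err [ 0.0694 -0.1186  0.146 ]
```

```bash
python3 -m jog '[{"dr":[0,0,0],"travel":[-0.2,0,0.14],"grip":0.55},{"dr":[0,0,0],"travel":[0.1,0,0.14],"grip":0.55},{"dr":[0,0,0],"travel":[0.4,0,0.14],"grip":0.55},{"dr":[0,0,0],"travel":[0.7,0,0.14],"grip":0.55},{"dr":[0,0,0],"travel":[1.1,0,0.14],"grip":0.55},{"dr":[0,0,0],"travel":[1.1,0,0.14],"grip":0.55}]'; python3 st.py
python3 - <<'E'
from h import *
im=ctrl.snapshot("side");cv2.imwrite("pics/s3.png",cv2.resize(im[110:260,220:420],None,fx=4,fy=4,interpolation=2)[:,:,::-1])
E
```

```text
time_s: 3.45
eef_pos: [0.4864, -0.1834, 0.0289]
eef_rot: [[0.812, 0.584, 0.002], [0.584, -0.812, 0.001], [0.002, 0.001, -1.0]]
force: [-0.1, 0.2, 0.1]
finger_gap: 0.551
finger_force: 0.0
tcp in fix [-0.196   0.0008] z 0.028889178613171015 force fix [0.0582 0.186 ] 0.11321394036911034 rot err [ 0.0307 -0.0936  0.1066]
```

View pics/s3.png

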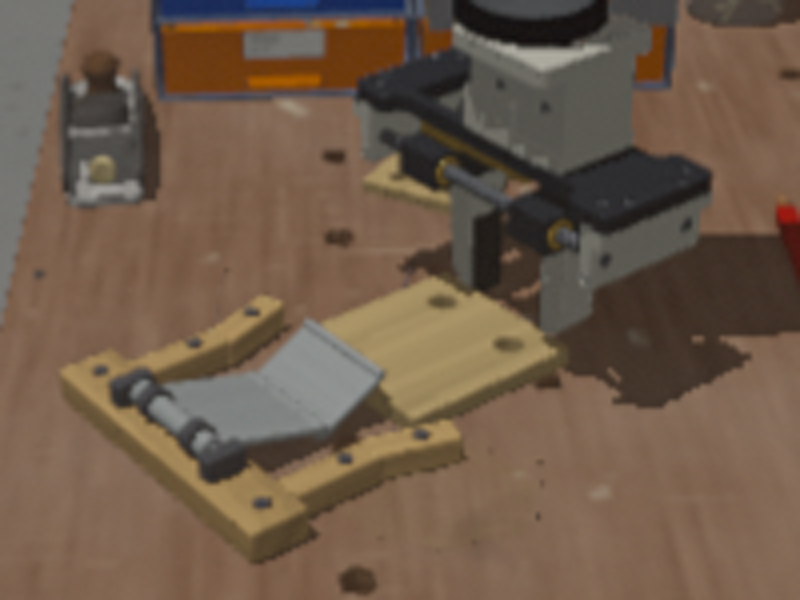

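The template has been pushed to the mouth and its front is just under the lip (crop 380,390), square and between the fences. I'll push on slowly.

```bash
python3 -m jog '[{"dr":[0,0,0],"travel":[0.3,0,0],"grip":0.55},{"dr":[0,0,0],"travel":[0.6,0,0],"grip":0.55},{"dr":[0,0,0],"travel":[0.9,0,0],"grip":0.55},{"dr":[0,0,0],"travel":[1.2,0,0],"grip":0.55},{"dr":[0,0,0],"travel":[1.4,0,0],"grip":0.55},{"dr":[0,0,0],"travel":[1.6,0,0],"grip":0.55},{"dr":[0,0,0],"travel":[1.8,0,0],"grip":0.55},{"dr":[0,0,0],"travel":[1.9,0,0],"grip":0.55}]'; python3 st.py
```

```text
time_s: 4.3
eef_pos: [0.5158, -0.1623, 0.0283]
eef_rot: [[0.816, 0.578, -0.014], [0.578, -0.816, -0.006], [-0.015, -0.003, -1.0]]
force: [-27.5, -18.1, 27.1]
finger_gap: 0.553
finger_force: 16.6
tcp in fix [-0.1598  0.0008] z 0.02826682505255395 force fix [-32.8677   1.2902] 27.14278433547957 rot err [-0.2021  0.8321 -0.2856]
```

```bash
python3 - <<'E'
from h import *
im=ctrl.snapshot("side");t=cv2.resize(im[140:240,230:380],None,fx=5,fy=5,interpolation=2)[:,:,::-1]
cv2.imwrite("pics/s4.png",t)
E
python3 -m jog '[{"dr":[0,0,0],"travel":[-0.3,0,0],"grip":0.55},{"dr":[0,0,0],"travel":[-0.4,0,0],"grip":0.55}]'; python3 st.py
```

```text
time_s: 4.55
eef_pos: [0.5148, -0.1634, 0.0288]
eef_rot: [[0.814, 0.581, -0.0], [0.581, -0.814, -0.0], [-0.0, 0.0, -1.0]]
force: [0.2, 0.7, -0.4]
finger_gap: 0.551
finger_force: 0.0
tcp in fix [-0.1613  0.0005] z 0.028763183731324544 force fix [0.5742 0.412 ] -0.4136722099598337 rot err [ 0.0144  0.0128 -0.0498]
```

View pics/s4.png

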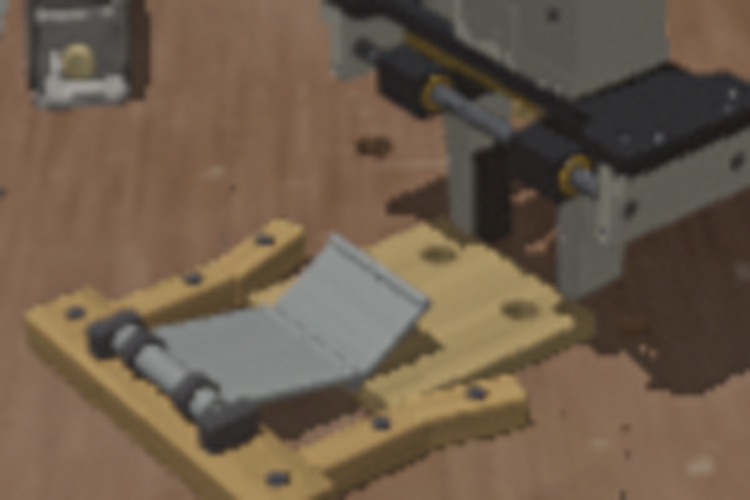

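The side crop shows the template's front at the nose line, with its left front corner near the left fence kink (380,400). It resisted with about 33 N, so I backed off and will look from both cameras.

```bash
python3 -m jog '[{"dr":[0,0,0],"travel":[-1,0,0],"grip":0.55},{"dr":[0,0,0],"travel":[-2,0,0],"grip":0.55},{"dr":[0,0,0],"travel":[-3,0,0],"grip":0.55},{"dr":[0,0,0],"travel":[-3.5,0,-1],"grip":0.55},{"dr":[0,0,0],"travel":[-3.5,0,-1],"grip":0.55}]'
python3 - <<'E'
from h import *
np.set_printoptions(precision=4,suppress=True)
a=ctrl.snapshot("top"); b=ctrl.snapshot("side")
cv2.imwrite("pics/top5.png",a[:,:,::-1]);cv2.imwrite("pics/side5.png",b[:,:,::-1])
A=cv2.resize(a[145:245,255:375],None,fx=5,fy=5,interpolation=2)[:,:,::-1]  # 600x500
cv2.imwrite("pics/t5.png",A)
cs=ctrl.cut_out("top","template")
for r in cs: print(r["conf"],r["bbox"],r["pixels"].sum())
E
```

```text
time_s: 5.05
eef_pos: [0.4443, -0.2152, 0.0556]
eef_rot: [[0.814, 0.581, 0.003], [0.581, -0.814, -0.001], [0.001, 0.003, -1.0]]
force: [0.7, -1.0, 0.2]
finger_gap: 0.549
finger_force: 0.0
0.91 [396.7, 212.1, 34.1, 31.5] 742
0.69 [295.1, 184.6, 54.8, 55.2] 1240
```

View pics/t5.png

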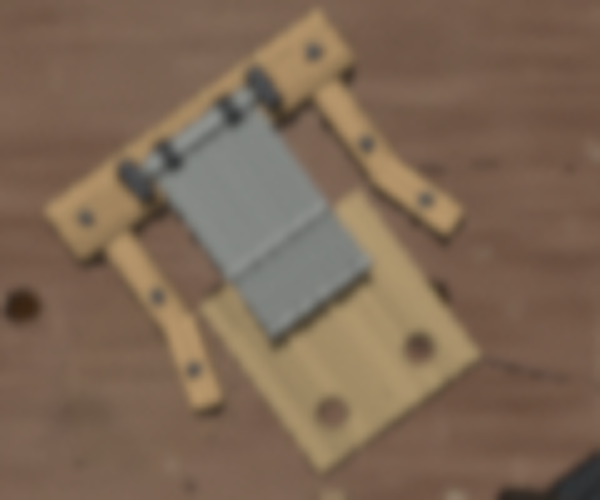

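The top crop shows the template square and centred in the throat (front corners at crop 203,303 and 358,190), with the clip lip over it at (320,275). Nothing rigid is blocking it. Next I check the numbers.

Run:
```python
from h import *
np.set_printoptions(precision=4,suppress=True)
cr=lambda L:np.array(L,float)/5+[255,145]-.4
A=lambda L:np.array(L)/1000.
t,r=fit([("top",A(TB),cr([(203,303),(358,190),(480,353),(320,473)]))],[.55,-.13,.6]);print(t,r)
F=[(0,83,18),(32,83,18),(32,-83,18),(0,-83,18)]
f,r=fit([("top",A(F),cr([(80,261),(43,210),(319,8),(355,60)]))],[.63,-.09,.6]);print("fix",f,np.degrees(f[2]),r)
for g in (f,[.6462,-.0699,.622]):
    c,s=np.cos(g[2]),np.sin(g[2]);print("in fix",np.array([[c,s],[-s,c]])@(t[:2]-g[:2]),np.degrees(t[2]-g[2]))
```

```text
[ 0.5647 -0.1265  0.6144] [0.8 0.3 0.3 0.4 0.3 0.3 0.1 0.2]
fix [ 0.6465 -0.0694  0.6191] 35.47118191245808 [0.  0.4 0.4 0.1 0.1 0.2 0.5 0. ]
in fix [-0.0998  0.001 ] -0.2674047104256569
in fix [-0.0992  0.0015] -0.43419765510478653
```

```bash
python3 -m jog '[{"dr":[0,0,0],"travel":[0.5,0,0.6],"grip":0.55},{"dr":[0,0,0],"travel":[1.2,0,1.03],"grip":0.55},{"dr":[0,0,0],"travel":[2,0,1.03],"grip":0.55},{"dr":[0,0,0],"travel":[2.8,0,1.03],"grip":0.55},{"dr":[0,0,0],"travel":[3.3,0,1.03],"grip":0.55},{"dr":[0,0,0],"travel":[3.5,0,1.03],"grip":0.55},{"dr":[0,0,0],"travel":[3.6,0,1.03],"grip":0.55}]'; python3 st.py
python3 -m jog '[{"dr":[0,0,0],"travel":[0.06,0,0],"grip":0.55},{"dr":[0,0,0],"travel":[0.12,0,0],"grip":0.55}]' >/dev/null; python3 st.py
```

```text
time_s: 5.9
eef_pos: [0.5149, -0.1621, 0.0272]
eef_rot: [[0.813, 0.582, -0.005], [0.582, -0.813, -0.001], [-0.005, -0.002, -1.0]]
force: [-8.7, -4.5, 6.9]
finger_gap: 0.546
finger_force: 5.2
tcp in fix [-0.1604  0.0014] z 0.027206735719949096 force fix [-9.6296  1.4116] 6.88299638150655 rot err [-0.1163  0.2582 -0.0207]
tcp in fix [-0.1603  0.0015] z 0.027113308460289948 force fix [-15.8061   1.3041] 11.001944627065956 rot err [-0.1699  0.4491 -0.1218]
```

```bash
python3 -m jog '[{"dr":[0,0,0],"travel":[0,0,-0.08],"grip":0.55},{"dr":[0,0,0],"travel":[0,0,-0.08],"grip":0.55}]' >/dev/null; python3 st.py;  python3 -m jog '[{"dr":[0,0,0],"travel":[0.06,0,-0.08],"grip":0.55},{"dr":[0,0,0],"travel":[0.06,0,-0.08],"grip":0.55}]' >/dev/null; python3 st.py
```

```text
tcp in fix [-0.1602  0.0015] z 0.02881351273899271 force fix [-10.0679  -0.0295] 0.4927886711120961 rot err [-0.1761  0.4227 -0.1302]
tcp in fix [-0.1599  0.0016] z 0.030509886830991574 force fix [-12.9457   0.2181] -0.5993774649955772 rot err [-0.2163  0.5337 -0.1702]
```

```bash
python3 -m jog '[{"dr":[0,0,0],"travel":[0.06,0,-0.01],"grip":0.55},{"dr":[0,0,0],"travel":[0.12,0,-0.02],"grip":0.55}]' >/dev/null; python3 st.py;  python3 -m jog '[{"dr":[0,0,0],"travel":[0.06,0,-0.02],"grip":0.55},{"dr":[0,0,0],"travel":[0.12,0,-0.02],"grip":0.55}]' >/dev/null; python3 st.py
```

```text
tcp in fix [-0.1582  0.0017] z 0.030585089456699854 force fix [-10.5479  -0.0188] -0.9378039500916014 rot err [-0.2606  0.6325 -0.2229]
tcp in fix [-0.1513  0.0012] z 0.031932542183676256 force fix [-6.9236  0.5707] -0.5628489851824113 rot err [-0.1287  0.298  -0.1093]
```

```bash
python3 -m jog '[{"dr":[0,0,0],"travel":[0.12,0,0.03],"grip":0.55},{"dr":[0,0,0],"travel":[0.24,0,0.03],"grip":0.55},{"dr":[0,0,0],"travel":[0.36,0,0.03],"grip":0.55}]' >/dev/null; python3 st.py;  python3 -m jog '[{"dr":[0,0,0],"travel":[0.12,0,0],"grip":0.55},{"dr":[0,0,0],"travel":[0.24,0,0],"grip":0.55},{"dr":[0,0,0],"travel":[0.36,0,0],"grip":0.55}]' >/dev/null; python3 st.py
```

```text
tcp in fix [-0.1421  0.0012] z 0.031170351146375685 force fix [-5.7403  0.1142] -0.37240827045227254 rot err [-0.121   0.2892 -0.0986]
tcp in fix [-0.133   0.0012] z 0.03110366761388212 force fix [-6.1478  0.3252] -0.8708306527592651 rot err [-0.1227  0.2875 -0.0907]
```

```bash
python3 -m jog '[{"dr":[0,0,0],"travel":[0.12,0,0],"grip":0.55},{"dr":[0,0,0],"travel":[0.24,0,0],"grip":0.55},{"dr":[0,0,0],"travel":[0.36,0,0],"grip":0.55},{"dr":[0,0,0],"travel":[0.48,0,0],"grip":0.55},{"dr":[0,0,0],"travel":[0.6,0,0],"grip":0.55}]' >/dev/null; python3 st.py;  python3 -m jog '[{"dr":[0,0,0],"travel":[0.08,0,0],"grip":0.55},{"dr":[0,0,0],"travel":[0.16,0,0],"grip":0.55}]' >/dev/null; python3 st.py
```

```text
tcp in fix [-0.118   0.0012] z 0.030947533396781236 force fix [-5.1752 -0.1781] -3.2621035887005085 rot err [-0.1283  0.2892 -0.0826]
tcp in fix [-0.1139  0.0012] z 0.030957425700114827 force fix [-5.532   0.6627] -3.674032116957862 rot err [-0.1261  0.2825 -0.0764]
```

```bash
python3 -m jog '[{"dr":[0,0,0],"travel":[0.08,0,0],"grip":0.55},{"dr":[0,0,0],"travel":[0.16,0,0],"grip":0.55}]' >/dev/null; python3 st.py
```

```text
tcp in fix [-0.1102  0.0013] z 0.030876096768075737 force fix [-11.6786  -0.3437] -3.379991531994056 rot err [-0.1389  0.3141 -0.0787]
```

```bash
python3 -m jog '[{"dr":[0,0,0],"travel":[0.08,0,0],"grip":0.55},{"dr":[0,0,0],"travel":[0.12,0,0],"grip":0.55},{"dr":[0,0,0],"travel":[0.12,0,0],"grip":0.55}]' >/dev/null; python3 st.py
python3 -m jog '[{"dr":[0,0,0],"travel":[-0.4,0,0],"grip":0.55},{"dr":[0,0,0],"travel":[-1,0,0],"grip":0.55},{"dr":[0,0,0],"travel":[-2,0,0],"grip":0.55},{"dr":[0,0,0],"travel":[-3,0,0],"grip":0.55},{"dr":[0,0,0],"travel":[-4,0,-1],"grip":0.55},{"dr":[0,0,0],"travel":[-5,0,-2],"grip":0.55},{"dr":[0,0,0],"travel":[-5,0,-3],"grip":0.55},{"dr":[0,0,0],"travel":[-5,0,-3],"grip":0.55}]'>/dev/null; python3 st.py
python3 - <<'E'
from h import *
a=ctrl.snapshot("top"); b=ctrl.snapshot("side")
A=cv2.resize(a[145:245,255:355],(400,400),interpolation=2);B=cv2.resize(b[160:260,225:325],(400,400),interpolation=2)
cv2.imwrite("pics/e6.png",np.hstack([A,B])[:,:,::-1])
E
```

```text
tcp in fix [-0.1101  0.0013] z 0.03014857811344707 force fix [-13.0481  -0.2645] -2.7436190523820896 rot err [-0.2125  0.5691 -0.1601]
tcp in fix [-0.2291 -0.0011] z 0.11031133183462406 force fix [ 0.477  -0.0532] -0.5602169230212065 rot err [ 0.2905 -0.1768 -0.1172]
```

View pics/e6.png

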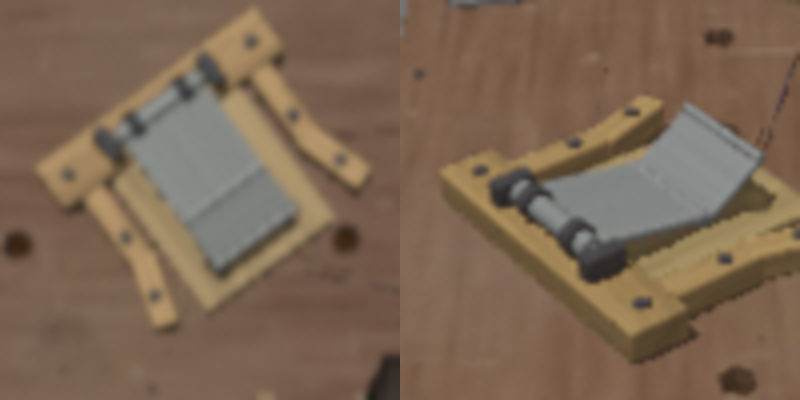

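The picture shows the template under the clip with its front along the stop face; its rear corners are at (208,310) and (330,215). One numeric check comes before handing in.

Run:
```python
from h import *
w=toworld("top",np.array([(208,310),(332,216)])/4+[255,145]-.4,.01)[:,:2]-[.6464,-.0696]
a=.6205;c,s=np.cos(a),np.sin(a);p=w@np.array([[c,s],[-s,c]]).T
print(p,"front",p.mean(0)+[.1,0])
ok=abs(p[:,0].mean()+.1)<.004 and abs(p[0,0]-p[1,0])<.005
if ok: print(ctrl.finish_job())
```

```text
[[-0.09918019  0.04891475]
 [-0.09793501 -0.04507862]] front [0.0014424  0.00191806]
the job is handed in; nothing more can be done
None
```

The template is seated flush against the stop, under the clip, with the gripper clear. My last camera check put its front edge about 1 mm from the stop face, 2 mm off centre and under 1° off square, and I have handed the job in (no verdict was returned).

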